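# Ready the photo stand: counter to zero, mast to its second stop

## Robot

A 6-joint arm with a two-finger parallel gripper is mounted at the origin on a cart in front of the work surface, level with it; the furniture and walls round the work are solid. World frame = base frame: x ahead of the robot, y to its left, z up, the work surface at z = 0. Lengths are in mm, angles in rad, forces in N, time in s.
With the tool pointing down it reaches from about 250 to 775 mm from the base axis. Payload 4 kg.
Tool frame: the origin (TCP) lies between the finger pads; the fingertips stand 8 mm ahead of it and the grasp point (between the pads) lies 11 mm behind it; z points along the fingers, y is the direction in which the jaws open and shut (so a half turn about z gives the same grasp; the last joint's range is limited). The gripper opens to 94 mm and grips with 3 to 60 N. Pads are 16 mm wide; open, the fingers measure 119 mm over their backs; the gripper's body (75 mm by 177 mm) begins 78 mm behind the grasp point.
Start: joints at [-1.221, 0.087, 1.371, -0, 1.684, -0.103], TCP at [240.618, -494.597, 179.106] pointing down, gripper open.
Joint ranges: [-3.1, 3.1], [-0.76, 2.03], [0.27, 2.55], [-1.08, 4.22], [0.17, 2.65], [-2.57, 2.57]. Speed limits (rad/s): [2.79, 2.79, 3.14, 3.14, 3.14, 3.14].

## Interface

Orientations are given as a unit quaternion [w, x, y, z].
In Python, from workcell import telemetry, get_image, get_calibration, workorder gives the robot as it stands. The module is installed in compiled form; this text tells all that it offers.
- The arm moves only by the tool drive_tool, never from a script. Its argument "steps" is a list that holds one entry, the list of rows, each a list of 7 numbers: the shift along the tool's x, y, z in mm, then the turn, a rotation vector about the tool's x, y, z in rad, then the finger opening in mm, from 0 to 94. In form: [[[x, y, z, wx, wy, wz, claw], ...]]. A call has 1 to 10 rows; each row is the pose to reach, as a shift and turn from the pose measured when the call began, along the tool's axes at that moment; what a row does not reach only later rows make up. A row lasts 1/8 s, in which the tool goes at most 62.5 mm and 10.7 degrees, less where a joint would pass 70% of its speed; a pose out of reach is approached as far as the arm can. A call with a gripper value outside its range is refused whole. The fingers move at their own pace and stop on an object; "force" is the grip in N (left out, the last holds). Time passes only in rows, so rows that repeat a pose let the fingers close. It gives the time, the measured TCP pose, the force and the opening at its end, in the units of the state.
- telemetry.get_state(): the state, without advancing time (a new reading comes with each control period).
- get_image(name): name is "side" or "top" or "wrist"; returns the picture (384x512x3 uint8, red, green, blue); there is no depth.
- get_calibration(name): a dict with "fx", "fy", "cx", "cy" (pixels), "k1" (the pictures are not rectified: a ray, as slopes to the right and down, at radius r is drawn at 1 + k1 r^2 times it, then the intrinsics apply), "rvec" (rotation vector, rad) and "tvec" (3), from world to camera coordinates, as OpenCV has them; the wrist camera has in their place "hand_eye" (4x4, takes a point from camera to tool coordinates, whose origin is the TCP and whose axes are the flange's). Camera axes: x right, y down, z forward; pixel columns grow to the right and rows downward; lengths in mm; the calibration is good to about 2 mm. A picture is of the moment at which its call begins: read the wrist's pose just before it. get_calibration takes no time and is no camera call.
- workorder.finish_job(): hands the job in, once; it reports no verdict.
The state is a dict: "clock": time; "q": joint angles; "qvel": joint speeds; "joint_torque": joint torques, N m; "tcp_pos": TCP position; "eef_rot": TCP orientation; "ft_force": force on the tool from outside, world axes, zero at the start; "ft_torque": the same for the moment, N m; "width": finger opening in mm.
Only numpy, scipy, OpenCV 4.12 (cv2) and the standard library are available. Lean on these libraries where they do the work, as an engineer would, in place of code of your own. Each camera call takes 0.05 s, during which the arm holds its last target.

## Task

Get the little photo stand ready for a new set of product pictures: first turn the shot counter's dial counter-clockwise back to its zero stop, then press the stand's release button so that the mast pops up to its first stop. Take the mast by the grip on its head, pull it up to its second, top stop and finish still holding it there, because it sinks back when let go; leave the goods standing near it alone.

Things in the scene. Friction and masses are not known exactly. Their poses are not given: they have to be found in the camera images.
- counter: shot counter: grey box 90 x 90 x 30 mm fixed to the table, with one black dial on top. Origin: centre of its underside. A ring of white ticks runs round the dial; the broad one, at the box's -x side, is zero.
- dial_grip (a point): point on the dial's upright axis, at the height to grip its bar from above: the bar is 14 mm wide, 42 mm long and stands 30 mm above its disc, with a white pointer line on top that points at the broad tick at zero; this point is 7 mm below its top and 67 mm above the table
- dial (a joint): angle of the dial in rad: 0 = zero stop, growing clockwise seen from above up to 2.4. Its grip bar lies along the counter's x axis at 0, so it is reset by turning it counter-clockwise seen from above until it stops. Friction about 0.03 N m, no spring: it stays where it is left.
- stand: photo stand fixed to the table: dark steel base 200 x 90 x 14 mm (long side along its x), black collar with the telescoping mast at x = +45 mm, round release button at x = -65 mm. Origin: centre of the base's underside.
- release_top (a point): centre of the top of the round steel release button (24 mm across) on the stand, level and pressed straight down
- release (a joint): travel of the release button in m, 0 = up, 0.006 = fully down (about 5 N); it springs back up. Pressed right down it draws back the catch of the mast; the mast cannot be pulled up until then.
- head_grip (a point): centre of the mast head's grip: an upright-sided bar 18 mm wide (along the stand's y) and 24 mm high, 60 mm long (along the stand's x), clear of the collar below; a small camera pod 30 mm wide begins 31 mm from this point towards the stand's +x. The point rises with the mast; it is 91 mm above the table with the mast down.
- mast (a joint): height of the mast in m above its lowest position: 0 = down and caught; about 0.03 = first stop, to which its spring lifts it when the button is pressed; 0.09 = second (top) stop, a hard end. Above the first stop a spring pulls it back down with up to 4 N.
- jar_candle: amber jar candle with black lid, 85 mm across, 89 mm high, loose near the work; origin at the centre of its underside. Leave it alone.
- mist_bottle: slim white bottle, 33 mm across, 125 mm high, loose near the work; origin at the centre of its underside. Leave it alone.
- lidded_tin: low jar with black lid, 59 mm across, 41 mm high, loose near the work; origin at the centre of its underside. Leave it alone.

How it is judged (in metres and radians):
On the way, in this order (a step that is already met when the one before it is completed fails the run):
1. the dial is turned back to its zero stop, the mast still down (value of joint dial below 0.08 rad and value of joint mast below 0.01 m), for 0.1 s.
2. the release button is pressed down (value of joint release above 0.004 m), for 0.05 s.
3. the mast is pulled to its second stop with the fingers on it (value of joint mast above 0.083 m and contact force between the fingers and mast above 2 N), for 0.2 s.
At the end, for the whole second after the job is handed in: The fingers hold the mast still (more than 2 N of contact) within 7 mm of its second stop, the dial is within 0.12 rad of its zero stop, and the three goods near by have not moved 30 mm (all of step 3 and velocity of joint mast between -0.02 and 0.02 m/s and value of joint dial below 0.12 rad and distance of each of jar_candle, mist_bottle, lidded_tin from where it was at the start of the episode below 0.03 m); the arm keeps its last pose, push and grip.
It fails at once if goods near the work are disturbed (distance of any of jar_candle, mist_bottle, lidded_tin from where it was at the start of the episode above 0.03 m).
It also fails if it takes over 54 s, if anything falls off the work surface, if the arm or the gripper's body presses on something with over 40 N, if the wrist force passes 120 N, or if a joint passes its speed limit or range.

## Working session

There is one attempt and no reset: what is moved stays moved. The work goes in short steps, Python scripts to look and compute and a tool call to move; the robot and the scene stay as the last step left them, time stands still between calls to the robot, and variables do not carry over. Pictures are saved under pics/ and viewed, and the job is handed in when it is done.

Besides the shell and the picture viewer there is one more tool, called after "Emit:" by a JSON object that holds its "method" and its "body", one argument or row to a line. drive_tool: Moves the arm, as the interface text tells. Its arguments: {"type":"object","properties":{"steps":{"type":"array"},"force":{"type":"number"}},"required":["steps"]}

```bash
mkdir -p pics
cat > h.py <<'E'
import numpy as np,cv2
from scipy.spatial.transform import Rotation as R
from workcell import telemetry,get_image,get_calibration,workorder
def K(c): return np.array([[c['fx'],0,c['cx']],[0,c['fy'],c['cy']],[0,0,1.]])
def extr(n,st=None):
    c=get_calibration(n)
    if 'rvec' in c:
        Rm=cv2.Rodrigues(np.array(c['rvec'],float))[0];t=np.array(c['tvec'],float)
        return Rm.T,-Rm.T@t
    st=st or telemetry.get_state()
    q=st['eef_rot'];Rt=R.from_quat([q[1],q[2],q[3],q[0]]).as_matrix()
    H=np.array(c['hand_eye']);return Rt@H[:3,:3],Rt@H[:3,3]+np.array(st['tcp_pos'])
def ray(n,uv,st=None):
    c=get_calibration(n);A,o=extr(n,st)
    p=cv2.undistortPoints(np.array(uv,float).reshape(-1,1,2),K(c),np.array([c['k1'],0,0,0.])).reshape(-1,2)
    return o,(A@np.c_[p,np.ones(len(p))].T).T
def plane(n,uv,z,st=None):
    o,d=ray(n,uv,st);return o+d*((z-o[2])/d[:,2])[:,None]
def proj(n,P,st=None):
    c=get_calibration(n);A,o=extr(n,st);rv=cv2.Rodrigues(A.T)[0]
    return cv2.projectPoints(np.array(P,float).reshape(-1,1,3),rv,-A.T@o,K(c),np.array([c['k1'],0,0,0.]))[0].reshape(-1,2)
def tri(n1,u1,n2,u2,st=None):
    o1,d1=ray(n1,u1,st);o2,d2=ray(n2,u2,st);d1=d1[0];d2=d2[0]
    s=np.linalg.lstsq(np.c_[d1,-d2],o2-o1,rcond=None)[0];a=o1+s[0]*d1;b=o2+s[1]*d2
    return (a+b)/2,np.linalg.norm(a-b)
def save(n,f):
    im=get_image(n);cv2.imwrite('pics/'+f,im[:,:,::-1]);return im
E
python3 - <<'E'
from h import *
print(telemetry.get_state())
for n in ['side','top','wrist']:
    print(n,get_calibration(n),extr(n)[1]); im=save(n,n+'0.png')
E
```

```text
{'clock': 0.0, 'q': array([-1.22106557e+00,  8.79375923e-02,  1.37223476e+00, -1.92000002e-05,
        1.68360053e+00, -1.03087921e-01]), 'qvel': array([ 3.29701056e-04,  1.90140280e-03, -7.86637266e-04, -1.41460207e-03,
        1.91610198e-03,  2.40700356e-06]), 'joint_torque': array([ 1.27444096e-04, -3.40176380e+01, -3.02430546e+01,  7.18292291e-02,
        3.29384557e-02, -1.69722080e-04]), 'tcp_pos': array([ 240.41318191, -494.00115404,  177.92365009]), 'eef_rot': array([-1.08066314e-03,  9.74478368e-01,  2.24478778e-01, -1.43561803e-04]), 'ft_force': array([-0.76428651, -0.69862435, -0.13123632]), 'ft_torque': array([0.04790782, 0.0743564 , 0.00993635]), 'width': 94.42983640239338}
side {'fx': 386.70542318830263, 'fy': 386.70542318830263, 'cx': 253.8715164371683, 'cy': 188.9825217366829, 'k1': -0.04341398195015198, 'rvec': array([ 2.18407957,  0.73205535, -0.31541951]), 'tvec': array([-512.89855005,  -21.37728069, 1037.47881467])} [ 880.69847217 -340.42288956  669.60186608]
top {'fx': 464.11095910358887, 'fy': 464.11095910358887, 'cx': 254.48161102955592, 'cy': 198.2836401679139, 'k1': -0.09840600907141568, 'rvec': array([ 2.11321494, -2.11196852,  0.18542876]), 'tvec': array([ 193.33655929,  537.40065392, 1051.22273216])} [ 326.1105655   174.54114656 1137.73239728]
wrist {'fx': 297.2701886073889, 'fy': 297.2701886073889, 'cx': 255.64160915149873, 'cy': 186.49452047831812, 'k1': -0.052017709930542486, 'hand_eye': array([[ 6.94523931e-04, -9.73626090e-01, -2.28148538e-01,
         6.66159029e+01],
       [ 9.99999708e-01,  6.03437341e-04,  4.68998795e-04,
        -3.14299677e-01],
       [-3.18956116e-04, -2.28148797e-01,  9.73626224e-01,
        -2.06193487e+02],
       [ 0.00000000e+00,  0.00000000e+00,  0.00000000e+00,
         1.00000000e+00]])} [ 300.31009598 -465.02966469  384.23308027]
```

View pics/side0.png

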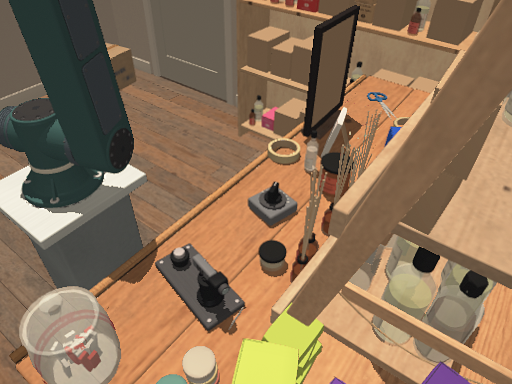

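View pics/top0.png

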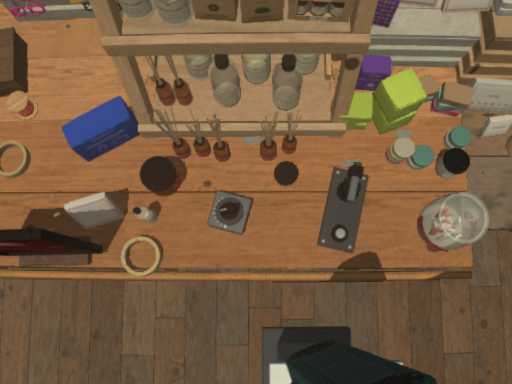

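View pics/wrist0.png

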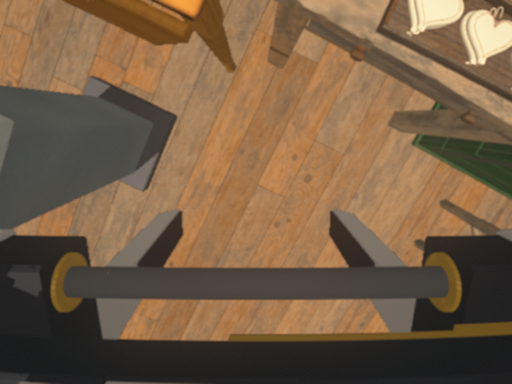

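Run:
```python
from h import *
t=cv2.imread('pics/top0.png');s=cv2.imread('pics/side0.png')
a=cv2.resize(t[180:245,195:265],None,fx=8,fy=8,interpolation=cv2.INTER_CUBIC)
b=cv2.resize(t[150:260,300:385],None,fx=6,fy=6,interpolation=cv2.INTER_CUBIC)
b=b[:560]; 
cv2.imwrite('pics/ta.png',a);cv2.imwrite('pics/tb.png',cv2.resize(t[155:255,305:380],None,fx=6,fy=6,interpolation=cv2.INTER_CUBIC))
cv2.imwrite('pics/sa.png',cv2.resize(s[170:335,145:305],None,fx=3.6,fy=3.6,interpolation=cv2.INTER_CUBIC))
```

```text
(no output)
```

View pics/ta.png

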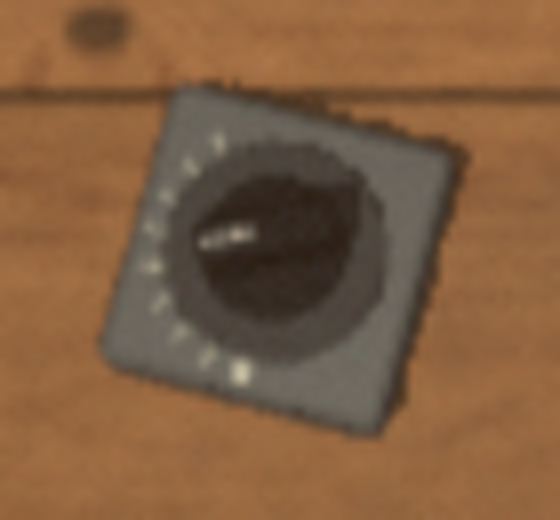

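View pics/tb.png

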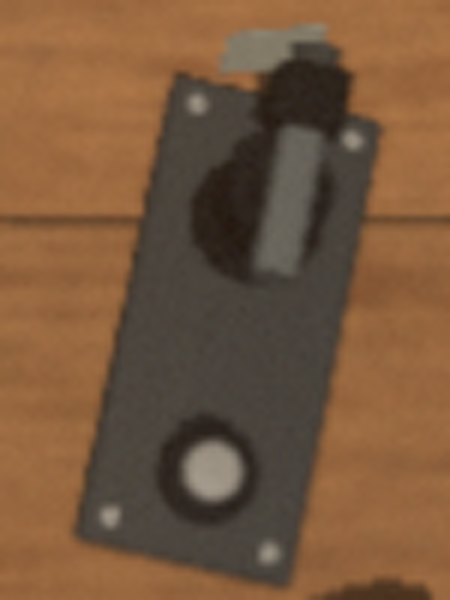

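View pics/sa.png

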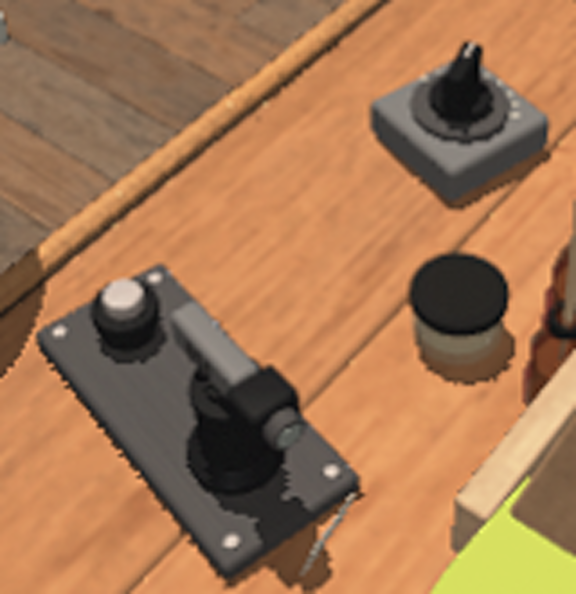

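Run:
```python
from h import *
np.set_printoptions(precision=1,suppress=True)
f=lambda L,s,x0,y0:[((x+.5)/s-.5+x0,(y+.5)/s-.5+y0) for x,y in L]
C=plane('top',f([(185,85),(462,155),(382,434),(103,355)],8,195,180),30);print('counter',C,C.mean(0))
print('disc',plane('top',f([(275,252)],8,195,180),37))
print('tick zero',plane('top',f([(240,373)],8,195,180),30))
P=plane('top',f([(200,242),(252,232)],8,195,180),74);print('pointer',P)
B=plane('top',f([(178,75),(380,125),(290,585),(78,535)],6,305,155),14);print('base',B,B.mean(0))
ax=(B[0]+B[1]-B[2]-B[3])/2;ax/=np.linalg.norm(ax);print('ax',ax,np.arctan2(ax[1],ax[0]))
for i in (0,1): print('len',np.linalg.norm(B[i]-B[i+1]))
o=B.mean(0);print('mast',o+45*ax,'btn',o-65*ax)
for z in(30,40,50):print('btn',z,plane('top',f([(213,470)],6,305,155),z))
print('grip top',plane('top',f([(304,122),(270,274),(288,198),(256,270),(298,276)],6,305,155),103))
g=lambda x,y:((x+.5)/3.6-.5+145,(y+.5)/3.6-.5+170)
print(tri('top',f([(213,470)],6,305,155),'side',[g(123,294)]))
for n,uv in [('tin',(286,173)),('candle',(160,176)),('mist',(145,213))]:
  print(n,plane('top',[uv],{'tin':41,'candle':89,'mist':125}[n]))
print('shelf edge front lower board? ',[tri('top',[(a,122)],'side',[b]) for a,b in ((137,(0,0)),)][:0])
for z in (0,150,300,400):print(z,plane('top',[(350,134),(350,52)],z))
```

```text
counter [[562.1 284.1  30. ]
 [540.3 199.3  30. ]
 [455.1 223.1  30. ]
 [478.9 307.5  30. ]] [509.1 253.5  30. ]
disc [[509.2 255.4  37. ]]
tick zero [[473.5 266.   30. ]]
pointer [[506.  274.6  74. ]
 [509.  259.4  74. ]]
base [[624.3  -5.   14. ]
 [602.8 -88.7  14. ]
 [412.2 -44.   14. ]
 [432.6  41.3  14. ]] [518.  -24.1  14. ]
ax [ 1.  -0.2  0. ] -0.23360742023907036
len 86.39682664847872
len 195.78209302984973
mast [561.8 -34.5  14. ] btn [454.7  -9.   14. ]
btn 30 [[457.  -11.5  30. ]]
btn 40 [[455.8  -9.8  40. ]]
btn 50 [[454.6  -8.1  50. ]]
grip top [[582.1 -38.6 103. ]
 [522.9 -23.3 103. ]
 [552.3 -31.2 103. ]
 [524.4 -18.  103. ]
 [522.1 -33.9 103. ]]
(array([453.9,  -9.7,  47.7]), np.float64(3.0442791364691515))
tin [[602.3 117.3  41. ]]
candle [[583.8 414.5  89. ]]
mist [[490.2 436.7 125. ]]
shelf edge front lower board?  []
0 [[716.  -50.9   0. ]
 [948.6 -61.7   0. ]]
150 [[664.6 -21.2 150. ]
 [866.6 -30.5 150. ]]
300 [[613.2   8.5 300. ]
 [784.5   0.6 300. ]]
400 [[578.9  28.4 400. ]
 [729.8  21.4 400. ]]
```

Run:
```python
from h import *
np.set_printoptions(precision=1,suppress=True)
for a in [(347,124),(347,134),(370,35),(370,52)]:
  for b in [(275,300),(280,317),(335,215),(345,235)]:
    print(a,b,*tri('top',[a],'side',[b]))
s=cv2.imread('pics/side0.png');t=cv2.imread('pics/top0.png')
cv2.imwrite('pics/sb.png',cv2.resize(s[0:384,230:512],None,fx=2,fy=1.56,interpolation=cv2.INTER_CUBIC))
cv2.imwrite('pics/tc.png',cv2.resize(t[0:200,90:400],None,fx=2.5,fy=2.5,interpolation=cv2.INTER_CUBIC))
```

```text
(347, 124) (275, 300) [700.  -23.1 114.7] 2.8682496626451983
(347, 124) (280, 317) [713.5 -28.2  81.9] 0.9180941124622827
(347, 124) (335, 215) [695.7  30.7 261.6] 105.95573201752823
(347, 124) (345, 235) [712.4  26.8 233.2] 118.02952089263883
(347, 134) (275, 300) [688.3 -19.8  97.6] 14.660322428723605
(347, 134) (280, 317) [701.8 -25.   63.6] 19.13904382737207
(347, 134) (335, 215) [685.4  33.7 253.9] 123.45590225926637
(347, 134) (345, 235) [702.   29.6 225.3] 136.36103529187722
(370, 35) (275, 300) [787.6 -79.9 290.3] 105.46911210680902
(370, 35) (280, 317) [799.1 -84.7 271.2] 105.15551730266439
(370, 35) (335, 215) [777.4 -28.6 364.9] 14.52547542797709
(370, 35) (345, 235) [792.6 -32.4 343.9] 8.570603056595239
(370, 52) (275, 300) [772.9 -75.8 264. ] 81.60261801538013
(370, 52) (280, 317) [784.7 -80.8 243. ] 80.69312742412333
(370, 52) (335, 215) [763.3 -24.  349.2] 11.425437756097322
(370, 52) (345, 235) [778.6 -28.1 327.3] 18.371367392973998
```

View pics/sb.png

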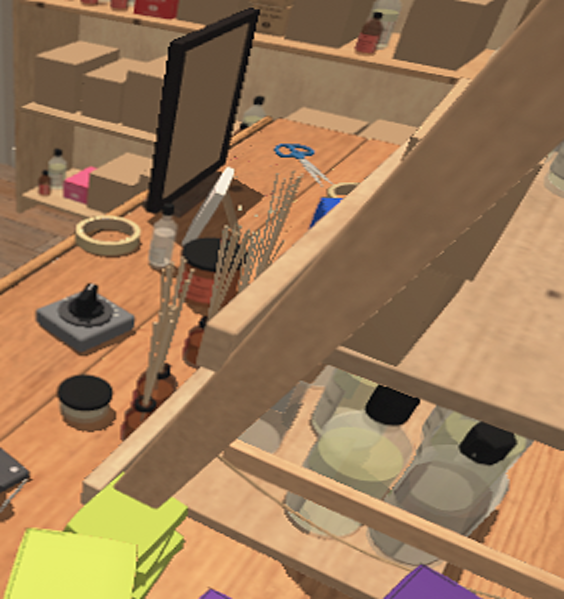

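View pics/tc.png

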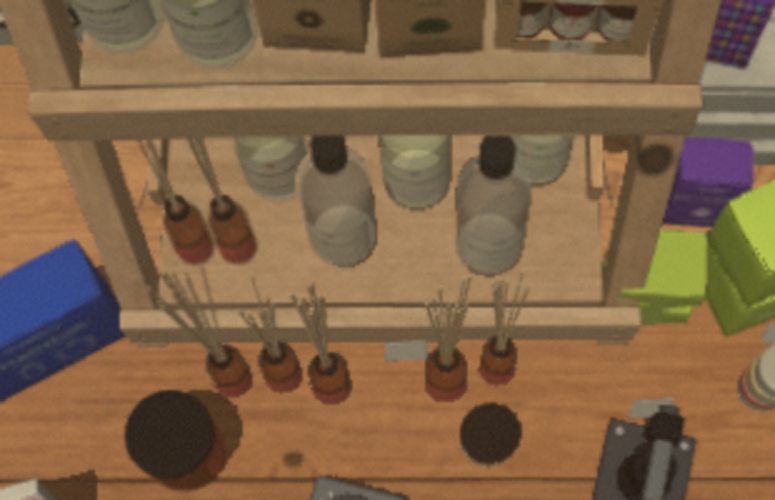

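```bash
cat >> h.py <<'E'
def goto(x,y,z,yaw):
    st=telemetry.get_state();q=st['eef_rot'];Rt=R.from_quat([q[1],q[2],q[3],q[0]])
    yaw0=yaw
    T=R.from_matrix(np.array([[-np.sin(yaw),np.cos(yaw),0],[np.cos(yaw),np.sin(yaw),0],[0,0,-1]]).T)
    T=R.from_matrix(np.c_[[-np.sin(yaw),np.cos(yaw),0],[np.cos(yaw),np.sin(yaw),0],[0,0,-1]])
    d=Rt.inv().apply(np.array([x,y,z])-st['tcp_pos'])
    print('tcp',st['tcp_pos'].round(1),'shift',d.round(1),'rot',(Rt.inv()*T).as_rotvec().round(3),'t',st['clock'],'w',round(st['width'],1),'F',st['ft_force'].round(1))
E
python3 -c "
from h import *
q=telemetry.get_state()['eef_rot'];print(R.from_quat([q[1],q[2],q[3],q[0]]).as_matrix().round(3))
goto(509,254.5,160,0.15)"
```

```text
[[ 0.899  0.437 -0.001]
 [ 0.437 -0.899  0.002]
 [ 0.    -0.002 -1.   ]]
tcp [ 240.4 -494.1  178.2] shift [ 569.  -555.7   19.2] rot [-1.000e-03 -1.000e-03 -1.268e+00] t 0.15 w 93.6 F [-1.3 -0.1  0. ]
```

Emit:
{"method": "drive_tool", "body": {
  "steps": [
    [[569,-556,0,0,0,-1.27,94],[569,-556,0,0,0,-1.27,94],[569,-556,0,0,0,-1.27,94],[569,-556,0,0,0,-1.27,94],[569,-556,0,0,0,-1.27,94],[569,-556,0,0,0,-1.27,94],[569,-556,0,0,0,-1.27,94],[569,-556,0,0,0,-1.27,94],[569,-556,0,0,0,-1.27,94],[569,-556,0,0,0,-1.27,94]]
  ]
}}

```text
clock: 1.4
tcp_pos: [451.5, 95.9, 179.1]
eef_rot: [-0.0, 0.651, 0.759, 0.0]
ft_force: [0.4, -0.4, -0.2]
width: 93.9
```

```bash
python3 -c "
from h import *
print(telemetry.get_state()['q']);goto(509,254.5,160,0.15)"
```

```text
[ 8.53789990e-02 -1.11687930e-01  1.56745788e+00  1.24878024e-03
  1.68584353e+00 -6.67699597e-02]
tcp [451.5  95.9 179.1] shift [148.   80.9  19.3] rot [ 0.    -0.001  0.002] t 1.4 w 93.9 F [ 0.4 -0.4 -0.2]
```

Emit:
{"method": "drive_tool", "body": {
  "steps": [
    [[148,81,19,0,0,0,94],[148,81,19,0,0,0,94],[148,81,19,0,0,0,94],[148,81,19,0,0,0,94],[148,81,19,0,0,0,94]]
  ]
}}

```text
clock: 2.02
tcp_pos: [508.7, 253.9, 159.9]
eef_rot: [-0.0, 0.651, 0.759, -0.0]
ft_force: [0.2, -0.9, 0.6]
width: 94.0
```

```bash
python3 -c "
from h import *
save('wrist','w1.png')
goto(509,254.5,56,0.15);print(proj('wrist',[[509,254.5,74]]))"
```

```text
tcp [508.9 253.5 160.4] shift [  0.9   0.3 104.4] rot [-0.    -0.001  0.001] t 2.075 w 93.8 F [ 0.7 -0.1  0.2]
[[255.07288804 183.32616721]]
```

View pics/w1.png

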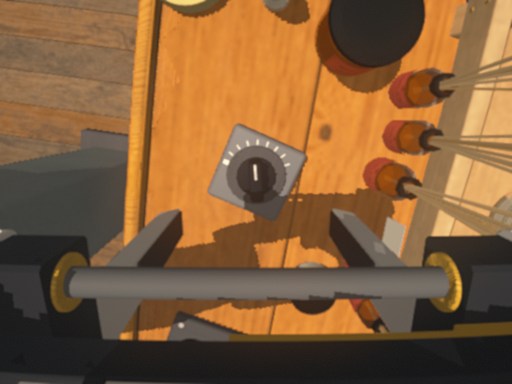

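```bash
python3 -c "
from h import *
s=cv2.imread('pics/w1.png');cv2.imwrite('pics/w1z.png',cv2.resize(s[115:225,200:315],None,fx=5,fy=5,interpolation=cv2.INTER_CUBIC))"
```

```text
(no output)
```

View pics/w1z.png

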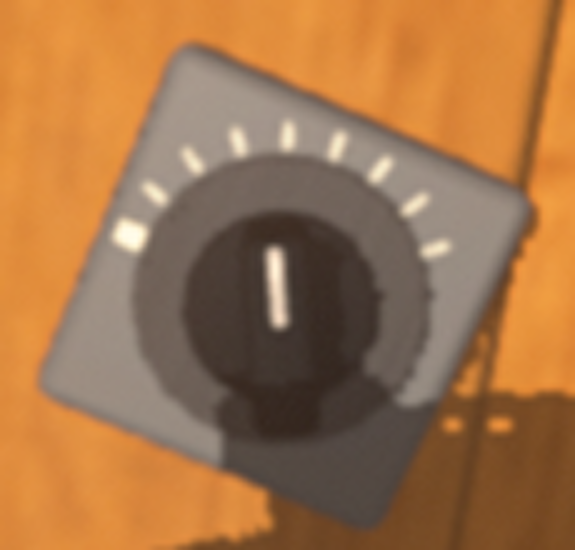

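Run:
```python
from h import *
np.set_printoptions(precision=1,suppress=True)
f=lambda L:[((x+.5)/5-.5+200,(y+.5)/5-.5+115) for x,y in L]
p=plane('wrist',f([(274,248),(280,327)]),74);d=p[0]-p[1];print(p,np.arctan2(d[1],d[0]))
C=plane('wrist',f([(190,45),(531,205),(370,527),(42,385)]),30);print(C,C.mean(0))
e=(C[2]+C[1]-C[0]-C[3]);print(np.arctan2(e[1],e[0]))
print('disc',plane('wrist',f([(282,297)]),42),'zero',plane('wrist',f([(129,236)]),30))
```

```text
[[505.4 273.6  74. ]
 [509.  258.   74. ]] 1.7970788485318498
[[480.9 309.1  30. ]
 [562.5 285.5  30. ]
 [539.  203.8  30. ]
 [457.5 226.7  30. ]] [510.  256.3  30. ]
-0.2772175491936191
disc [[509.4 258.1  42. ]] zero [[473.1 264.6  30. ]]
```

Emit:
{"method": "drive_tool", "body": {
  "steps": [
    [[2,1,50,0,0,-0.06,60],[2,1,80,0,0,-0.06,50],[2,1,100,0,0,-0.06,50],[2,1,103.5,0,0,-0.06,50],[2,1,103.5,0,0,-0.06,20],[2,1,103.5,0,0,-0.06,8],[2,1,103.5,0,0,-0.06,8],[2,1,103.5,0,0,-0.06,8],[2,1,103.5,0,0,-0.06,8]]
  ],
  "force": 15
}}

```text
clock: 3.2
tcp_pos: [509.6, 255.8, 57.1]
eef_rot: [-0.0, 0.628, 0.778, 0.0]
ft_force: [-0.3, -0.2, -0.6]
width: 9.0
```

```bash
python3 -c "
from h import *
goto(509.6,255.5,56.5,1.294)"
```

```text
tcp [509.6 255.8  57.1] shift [-0.3 -0.1  0.6] rot [ 1.000e-03 -1.000e-03 -1.082e+00] t 3.2 w 9.0 F [-0.3 -0.2 -0.6]
```

```bash
python3 -c "
from h import *
im=save('wrist','w2.png');s=save('side','s2.png')
cv2.imwrite('pics/s2z.png',cv2.resize(s[150:240,220:320,::-1],None,fx=6,fy=6,interpolation=cv2.INTER_CUBIC))
print(telemetry.get_state()['width'])"
```

```text
7.9823509571011755
```

View pics/w2.png

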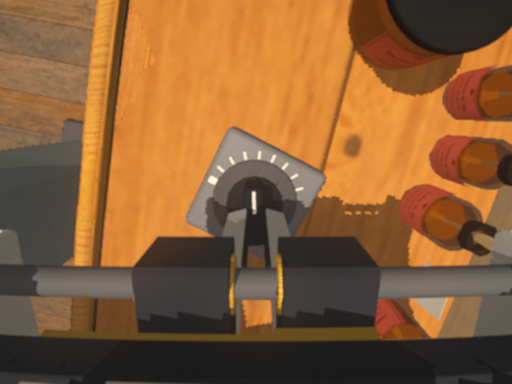

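View pics/s2z.png

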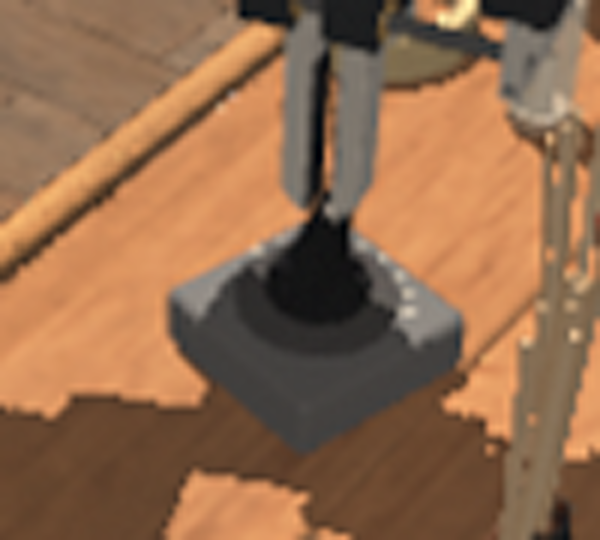

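```bash
python3 -c "
from h import *
t=telemetry.get_state()['tcp_pos'];print(t)
for dz in (-8,0,11,17):
  print(dz,(proj('side',[t+[0,0,dz]])-[220,150])*6, proj('wrist',[t+[0,0,dz]]))
print((proj('side',[[509.6,255.5,z] for z in (30,44,74)])-[220,150])*6)
s=cv2.imread('pics/w2.png');cv2.imwrite('pics/w2z.png',cv2.resize(s[120:260,180:330],None,fx=5,fy=4,interpolation=cv2.INTER_CUBIC))
"
```

```text
[509.5386051  255.77027716  56.90409363]
-8 [[325.1903873 265.4662268]] [[254.41647343 207.11787612]]
0 [[326.17086819 250.55512767]] [[254.3639496  210.36353801]]
11 [[327.53642731 229.77644575]] [[254.2852628  215.22720046]]
17 [[328.28990381 218.3057061 ]] [[254.23880654 218.0994048 ]]
[[322.66472266 300.46230801]
 [324.34233658 274.9393427 ]
 [328.04525118 218.53322626]]
```

View pics/w2z.png

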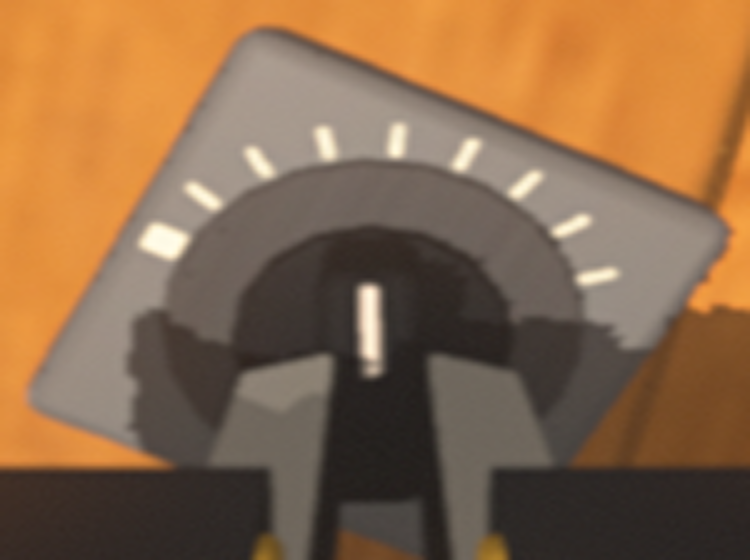

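Run:
```python
from h import *
c=get_calibration('wrist');H=np.linalg.inv(np.array(c['hand_eye']))
def pt(P):
    P=np.array(P,float);q=(H[:3,:3]@P.T).T+H[:3,3]
    return cv2.projectPoints(q.reshape(-1,1,3),np.zeros(3),np.zeros(3),K(c),np.array([c['k1'],0,0,0]))[0].reshape(-1,2).round(1).tolist()
for w in (8,14,94):
  for x in (8,-8):
    for z in (8,-11,-25): print(w,x,z,pt([[x,-w/2,z],[x,w/2,z]]))
print((proj('side',[[505,275,74],[514,236,74]])-[220,150])*6)
for n in ['w0']:
  s=cv2.imread('pics/wrist0.png');cv2.imwrite('pics/w0z.png',cv2.resize(s[190:350,80:440],None,fx=2.2,fy=2.2))
s=cv2.imread('pics/s2.png');cv2.imwrite('pics/s2y.png',cv2.resize(s[90:240,200:340],None,fx=4,fy=4,interpolation=cv2.INTER_CUBIC))
```

```text
8 8 8 [[249.1, 196.8], [259.8, 196.8]]
8 8 -11 [[248.4, 204.1], [260.1, 204.1]]
8 8 -25 [[247.9, 210.4], [260.4, 210.4]]
8 -8 8 [[249.1, 217.2], [259.7, 217.2]]
8 -8 -11 [[248.6, 226.1], [260.0, 226.2]]
8 -8 -25 [[248.0, 233.8], [260.3, 233.8]]
14 8 8 [[245.0, 196.8], [263.8, 196.9]]
14 8 -11 [[244.0, 204.1], [264.5, 204.1]]
14 8 -25 [[243.2, 210.4], [265.1, 210.4]]
14 -8 8 [[245.2, 217.2], [263.6, 217.2]]
14 -8 -11 [[244.2, 226.1], [264.3, 226.2]]
14 -8 -25 [[243.4, 233.8], [264.9, 233.8]]
94 8 8 [[191.6, 196.8], [317.3, 196.9]]
94 8 -11 [[185.8, 204.0], [322.8, 204.1]]
94 8 -25 [[180.8, 210.2], [327.6, 210.4]]
94 -8 8 [[192.6, 217.1], [316.2, 217.2]]
94 -8 -11 [[187.0, 226.0], [321.6, 226.1]]
94 -8 -25 [[182.2, 233.6], [326.2, 233.8]]
[[345.94318233 189.10499364]
 [309.16865397 248.66783178]]
```

View pics/w0z.png

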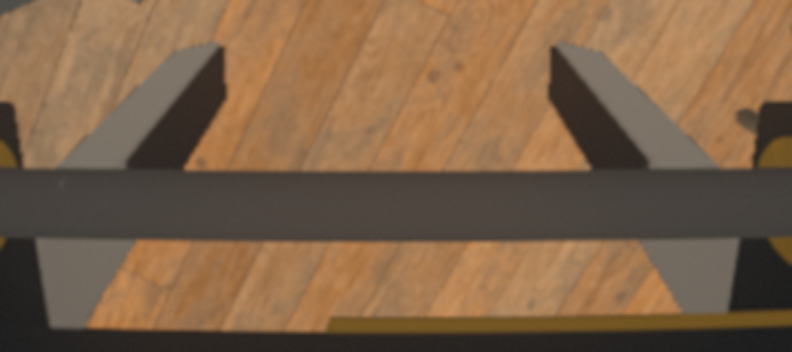

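View pics/s2y.png

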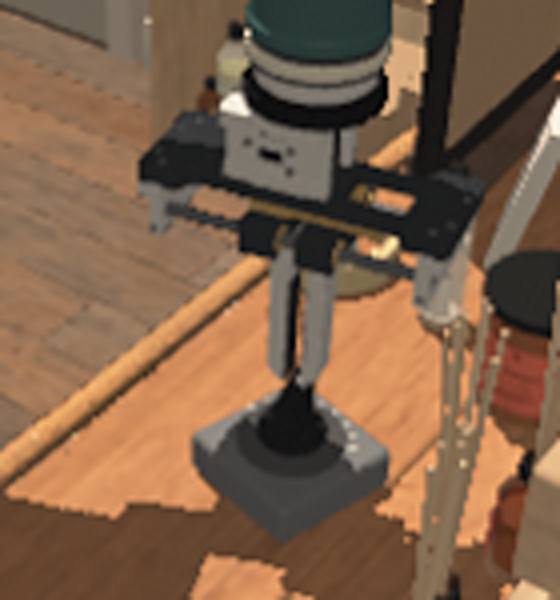

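Emit:
{"method": "drive_tool", "body": {
  "steps": [
    [[0,0,0,0,0,0,40],[0,0,0,0,0,0,50],[0,0,0,0,0,0,50],[0,0,5,0,0,0,50],[0,0,10,0,0,0,50],[0,0,15,0,0,0,50],[0,0,15,0,0,0,50]]
  ]
}}

```text
clock: 4.18
tcp_pos: [509.0, 255.6, 41.0]
eef_rot: [-0.001, 0.629, 0.778, -0.001]
ft_force: [-0.6, -0.2, 0.2]
width: 50.1
```

```bash
python3 -c "
from h import *
s=save('side','s3.png');cv2.imwrite('pics/s3y.png',cv2.resize(s[90:240,200:340,::-1],None,fx=4,fy=4,interpolation=cv2.INTER_CUBIC))
t=telemetry.get_state()['tcp_pos'];print(t)
goto(509.6,255.5,24,.21)
print((proj('side',[[509.6,255.5,z] for z in (49,t[2]+26)])-[200,90])*4)"
```

```text
[509.25098927 255.67326623  41.45164324]
tcp [509.3 255.7  41.5] shift [-0.3  0.3 17.5] rot [-0.001 -0.001  0.002] t 4.225 w 50.0 F [-0.9 -0.2  0.4]
[[296.63275791 417.13511595]
 [298.14941139 394.03324763]]
```

View pics/s3y.png

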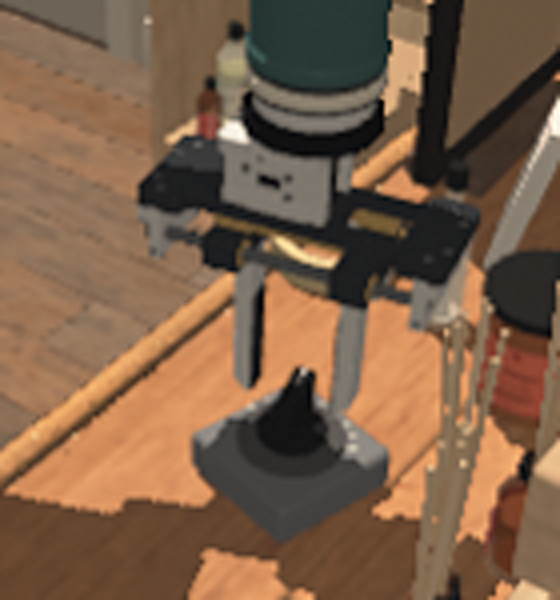

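The side view shows the fingertips (rows ~385–410 of the crop) level with the bar's top. They really end about 26 mm behind the reported TCP, not 8 mm ahead of it, so I descend with that offset.

Emit:
{"method": "drive_tool", "body": {
  "steps": [
    [[0,0,8,0,0,0,50],[0,0,13,0,0,0,50],[0,0,16,0,0,0,50],[0,0,16,0,0,0,50],[0,0,16,0,0,0,10],[0,0,16,0,0,0,5],[0,0,16,0,0,0,5],[0,0,16,0,0,0,5],[0,0,16,0,0,0,5]]
  ],
  "force": 15
}}

```text
clock: 5.35
tcp_pos: [508.4, 255.5, 25.5]
eef_rot: [-0.001, 0.628, 0.778, -0.001]
ft_force: [-2.3, -0.4, 3.0]
width: 13.7
```

```bash
python3 -c "
from h import *
goto(509.6,255.5,25,1.294)"
```

```text
tcp [508.4 255.5  25.5] shift [-0.3  1.2  0.5] rot [-0.002 -0.002 -1.082] t 5.35 w 13.7 F [-2.3 -0.4  3. ]
```

Emit:
{"method": "drive_tool", "body": {
  "steps": [
    [[0,0.5,0,0,0,-0.17,5],[0,0.5,0,0,0,-0.34,5],[0,0.5,0,0,0,-0.51,5],[0,0.5,0,0,0,-0.68,5],[0,0.5,0,0,0,-0.85,5],[0,0.5,0,0,0,-1.0,5],[0,0.5,0,0,0,-1.08,5],[0,0.5,0,0,0,-1.14,5],[0,0.5,0,0,0,-1.17,5],[0,0.5,0,0,0,-1.17,5]]
  ]
}}

```text
clock: 6.6
tcp_pos: [508.4, 255.2, 25.5]
eef_rot: [-0.002, 0.095, 0.995, -0.001]
ft_force: [-2.6, -2.7, 2.7]
width: 14.7
```

```bash
python3 -c "
from h import *
st=telemetry.get_state();print(st['ft_torque'],st['ft_force'],st['width'])
s=save('wrist','w4.png')
goto(509.6,255.5,25,1.294)"
```

```text
[-0.28587337  0.56884248 -0.33718553] [-2.556299   -2.70869384  2.70683326] 14.7387636618488
tcp [508.4 255.2  25.5] shift [-1.1  0.5  0.5] rot [-0.002 -0.004  0.087] t 6.65 w 14.6 F [-4.3 -2.1  3.3]
```

View pics/w4.png

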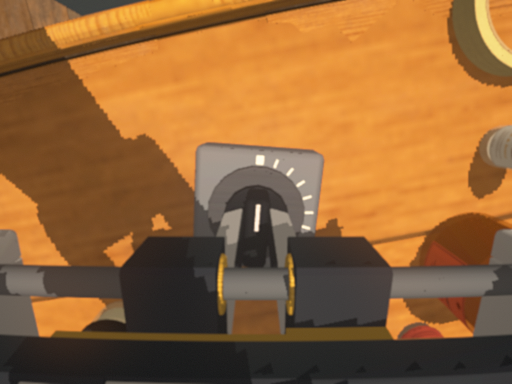

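Emit:
{"method": "drive_tool", "body": {
  "steps": [
    [[0,0,0,0,0,0,40],[0,0,0,0,0,0,50],[0,0,0,0,0,0,50],[0,0,-30,0,0,0,50],[0,0,-80,0,0,0,50],[0,0,-130,0,0,0,50],[0,0,-130,0,0,0,30],[0,0,-130,0,0,0,0],[0,0,-130,0,0,0,0]]
  ]
}}

```text
clock: 7.78
tcp_pos: [507.8, 255.0, 153.2]
eef_rot: [-0.004, 0.095, 0.995, -0.001]
ft_force: [0.3, 0.1, -0.1]
width: 23.2
```

```bash
python3 -c "
from h import *
s=save('wrist','w5.png');cv2.imwrite('pics/w5z.png',cv2.resize(s[100:230,190:330,::-1],None,fx=4,fy=4,interpolation=cv2.INTER_CUBIC))
goto(454.5,-9.5,150,-1.8)
goto(454.5,-9.5,150,1.34)"
```

```text
tcp [507.9 254.9 153.2] shift [   2.4 -269.7    4.2] rot [ 0.011 -0.006 -3.102] t 7.825 w 19.3 F [ 0.1  0.1 -0.6]
tcp [507.9 254.9 153.2] shift [   2.4 -269.7    4.2] rot [-0.004 -0.007  0.041] t 7.825 w 19.3 F [ 0.1  0.1 -0.6]
```

View pics/w5z.png

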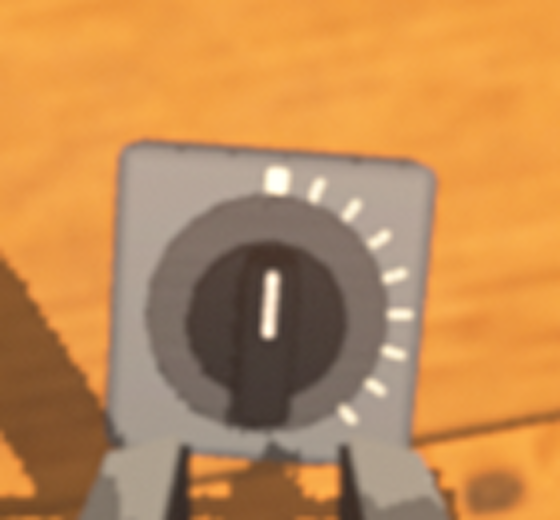

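Emit:
{"method": "drive_tool", "body": {
  "steps": [
    [[2,-60,5,0,0,0.03,0],[2,-120,5,0,0,0.03,0],[2,-180,5,0,0,0.03,0],[2,-240,5,0,0,0.03,0],[2,-270,5,0,0,0.03,0],[2,-270,5,0,0,0.03,0],[2,-270,5,0,0,0.03,0]]
  ],
  "force": 30
}}

```text
clock: 8.7
tcp_pos: [454.6, -9.1, 148.4]
eef_rot: [-0.004, 0.11, 0.994, -0.001]
ft_force: [0.1, 0.7, -0.1]
width: 0.4
```

```bash
python3 -c "
from h import *
s=save('wrist','w6.png')
goto(454.5,-9.5,60,1.337);print(proj('wrist',[[454.5,-9.5,47],[552,-31,103]]))"
```

```text
tcp [454.8  -8.8 148.6] shift [-0.6 -0.4 88.6] rot [-0.003 -0.008  0.015] t 8.75 w 0.7 F [ 0.7  0.6 -0.2]
[[254.54188026 180.75176662]
 [254.30499882 294.98938352]]
```

View pics/w6.png

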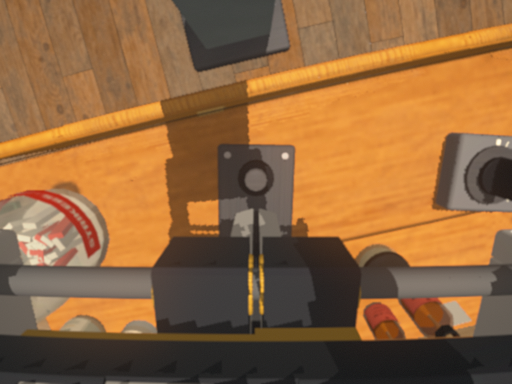

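```bash
python3 -c "
from h import *
print(plane('wrist',[(258,179)],45))
A=plane('wrist',[(228,156),(286,156)],14);print(A,np.arctan2(*(A[0]-A[1])[[1,0]]))"
```

```text
[[453.83255533  -5.59798354  45.        ]]
[[426.02803356 -34.74572592  14.        ]
 [440.45047024  30.46270831  14.        ]] -1.7884665437402014
```

Emit:
{"method": "drive_tool", "body": {
  "steps": [
    [[-0.5,1,50,0,0,0.01,0],[-0.5,1,95,0,0,0.01,0],[-0.5,1,112,0,0,0.01,0],[-0.5,1,118,0,0,0.01,0],[-0.5,1,121,0,0,0.01,0],[-0.5,1,121,0,0,0.01,0]]
  ]
}}

```text
clock: 9.5
tcp_pos: [455.7, -8.2, 29.0]
eef_rot: [-0.003, 0.114, 0.993, -0.001]
ft_force: [-0.7, -0.2, 0.1]
width: 0.4
```

```bash
python3 -c "
from h import *
s=save('side','s7.png');cv2.imwrite('pics/s7z.png',cv2.resize(s[150:330,120:270,::-1],None,fx=3.3,fy=3.3,interpolation=cv2.INTER_CUBIC))
goto(454.2,-8,16,1.345)"
```

```text
tcp [455.6  -8.2  29. ] shift [ 1.4 -0.  13. ] rot [-0.003 -0.005 -0.003] t 9.55 w 0.4 F [ 0.4  0.1 -0.2]
```

View pics/s7z.png

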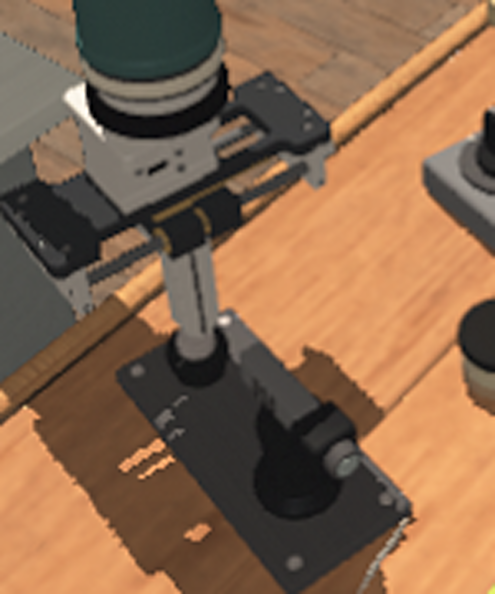

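Fingertips sit just over the button and the mast is still down. Pressing now.

Emit:
{"method": "drive_tool", "body": {
  "steps": [
    [[1,0,4,0,0,0,0],[1,0,8,0,0,0,0],[1,0,11,0,0,0,0],[1,0,13,0,0,0,0],[1,0,13,0,0,0,0]]
  ]
}}

```text
clock: 10.18
tcp_pos: [454.9, -8.1, 16.4]
eef_rot: [-0.002, 0.114, 0.993, -0.001]
ft_force: [0.1, 0.6, 4.6]
width: 0.2
```

```bash
python3 -c "
from h import *
s=save('side','s8.png');cv2.imwrite('pics/s8z.png',cv2.resize(s[150:330,120:270,::-1],None,fx=3.3,fy=3.3,interpolation=cv2.INTER_CUBIC))
goto(454.2,-8,16,1.345)"
```

```text
tcp [454.9  -8.1  16.4] shift [ 0.7 -0.   0.4] rot [-0.003 -0.005 -0.003] t 10.225 w 0.3 F [-0.5 -0.3  3.4]
```

View pics/s8z.png

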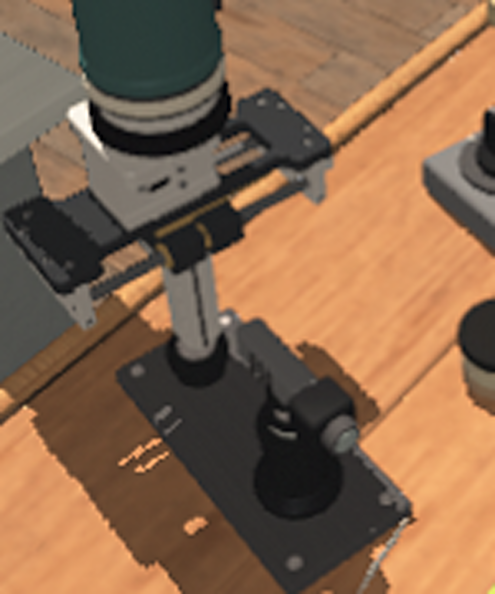

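Emit:
{"method": "drive_tool", "body": {
  "steps": [
    [[0,0,2,0,0,0,0],[0,0,4,0,0,0,0],[0,0,4.5,0,0,0,0],[0,0,4.5,0,0,0,0],[0,0,4.5,0,0,0,0],[0,0,4.5,0,0,0,0]]
  ]
}}

```text
clock: 10.98
tcp_pos: [455.1, -8.2, 14.6]
eef_rot: [-0.002, 0.114, 0.993, -0.001]
ft_force: [-5.9, 1.1, 16.4]
width: 0.4
```

```bash
python3 -c "
from h import *
s=save('side','s9.png');cv2.imwrite('pics/s9z.png',cv2.resize(s[150:330,120:270,::-1],None,fx=3.3,fy=3.3,interpolation=cv2.INTER_CUBIC))
goto(454.2,-8,16,1.345)"
```

```text
tcp [455.1  -8.2  14.6] shift [ 0.9 -0.  -1.4] rot [-0.003 -0.004 -0.003] t 11.025 w 0.4 F [-6.8  0.4 17.1]
```

View pics/s9z.png

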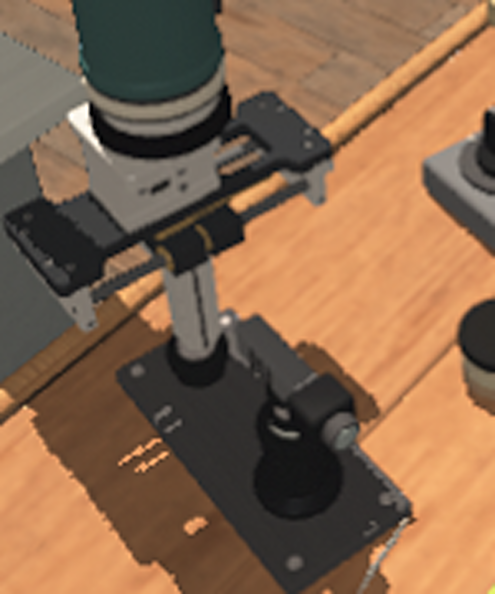

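Emit:
{"method": "drive_tool", "body": {
  "steps": [
    [[0,0,-40,0,0,0,0],[0,0,-90,0,0,0,0],[0,0,-145,0,0,0,30],[0,0,-145,0,0,0,60],[0,0,-145,0,0,0,60],[0,0,-145,0,0,0,60]]
  ]
}}

```text
clock: 11.78
tcp_pos: [454.4, -7.6, 157.0]
eef_rot: [-0.005, 0.114, 0.993, -0.001]
ft_force: [0.6, 0.2, -0.9]
width: 37.2
```

```bash
python3 -c "
from h import *
s=save('side','s10.png');cv2.imwrite('pics/s10z.png',cv2.resize(s[150:330,120:270,::-1],None,fx=3.3,fy=3.3,interpolation=cv2.INTER_CUBIC))
s=save('top','t10.png');cv2.imwrite('pics/t10z.png',cv2.resize(s[150:260,300:385,::-1],None,fx=5,fy=5,interpolation=cv2.INTER_CUBIC))
goto(552,-31.5,160,1.345)
n=get_calibration
print((proj('side',[[552,-31.5,z] for z in (103,133)])-[120,150])*3.3,(proj('top',[[552,-31.5,133],[523,-25,133]])-[300,150])*5)"
```

```text
tcp [454.6  -7.7 157.5] shift [-100.2   -1.1   -3.3] rot [-0.004 -0.008 -0.003] t 11.875 w 45.0 F [-0.4  0.2 -0.6]
[[283.9090134  376.69168139]
 [280.15406953 341.74418067]] [[276.30793919 174.14230588]
 [264.28270727 238.23517109]]
```

View pics/s10z.png

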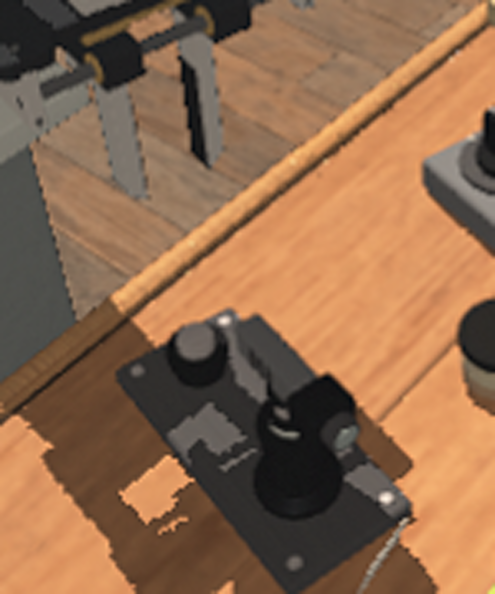

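View pics/t10z.png

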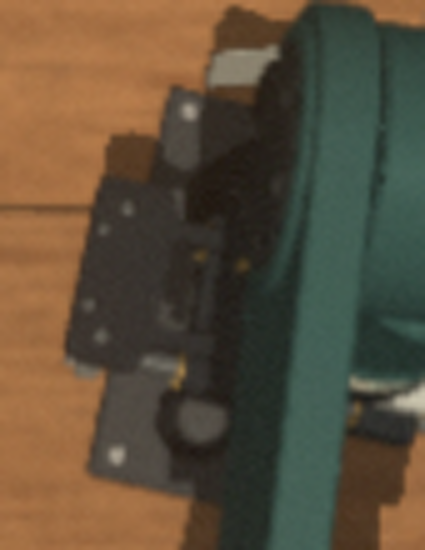

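Emit:
{"method": "drive_tool", "body": {
  "steps": [
    [[-40,-1,0,0,0,0,60],[-80,-1,0,0,0,0,60],[-100,-1,0,0,0,0,60],[-100,-1,0,0,0,0,60],[-100,-1,0,0,0,0,60]]
  ]
}}

```text
clock: 12.5
tcp_pos: [550.9, -31.1, 156.0]
eef_rot: [-0.005, 0.114, 0.993, -0.001]
ft_force: [-0.3, 0.3, -0.1]
width: 60.0
```

```bash
python3 -c "
from h import *
s=save('wrist','w11.png')
goto(552,-31.5,79,1.345);print(proj('wrist',[[552,-31.5,133],[523,-25,133]]))"
```

```text
tcp [550.9 -31.  156.4] shift [-1.9  0.1 77.4] rot [-0.004 -0.009 -0.003] t 12.55 w 60.1 F [ 0.  -0.6  0.1]
[[254.47257018 201.91951559]
 [254.16098431 165.21923827]]
```

View pics/w11.png

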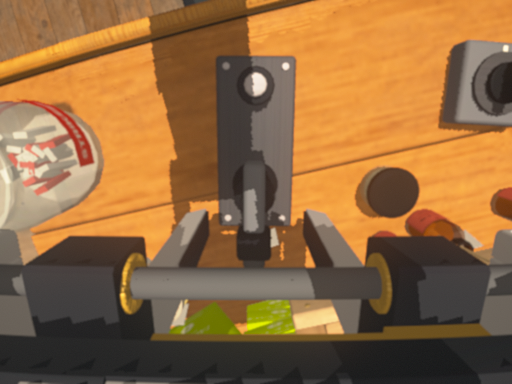

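Emit:
{"method": "drive_tool", "body": {
  "steps": [
    [[0,-1,30,0,0,0,60],[0,-1,55,0,0,0,60],[0,-1,70,0,0,0,60],[0,-1,76,0,0,0,60],[0,-1,76,0,0,0,60],[0,-1,76,0,0,0,15],[0,-1,76,0,0,0,5],[0,-1,76,0,0,0,5],[0,-1,76,0,0,0,5],[0,-1,76,0,0,0,5]]
  ],
  "force": 30
}}

```text
clock: 13.8
tcp_pos: [549.8, -32.7, 80.5]
eef_rot: [-0.005, 0.114, 0.993, -0.002]
ft_force: [-0.5, -1.6, 0.1]
width: 17.6
```

```bash
python3 -c "
from h import *
goto(552,-31.5,140,1.345)
s=save('side','s12.png');cv2.imwrite('pics/s12z.png',cv2.resize(s[150:330,120:270,::-1],None,fx=3.3,fy=3.3,interpolation=cv2.INTER_CUBIC))"
```

```text
tcp [549.8 -32.7  80.5] shift [ -1.3   1.4 -59.6] rot [-0.005 -0.009 -0.003] t 13.8 w 17.6 F [-0.5 -1.6  0.1]
```

View pics/s12z.png

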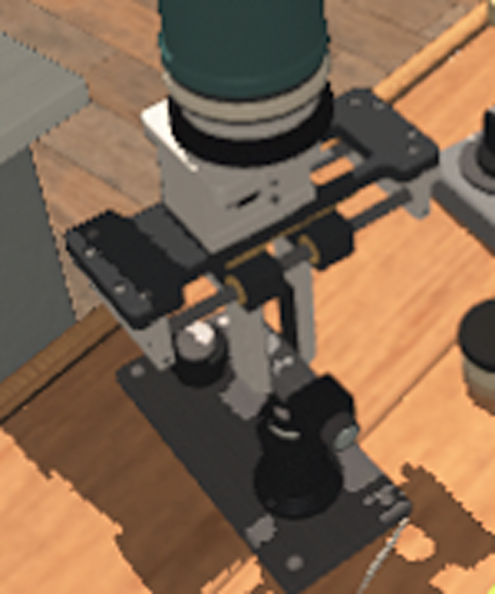

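Emit:
{"method": "drive_tool", "body": {
  "steps": [
    [[0,0,-8,0,0,0,5],[0,0,-16,0,0,0,5],[0,0,-24,0,0,0,5],[0,0,-32,0,0,0,5],[0,0,-40,0,0,0,5],[0,0,-48,0,0,0,5],[0,0,-54,0,0,0,5],[0,0,-58,0,0,0,5],[0,0,-60,0,0,0,5],[0,0,-60,0,0,0,5]]
  ],
  "force": 40
}}

```text
clock: 15.1
tcp_pos: [549.9, -32.6, 140.3]
eef_rot: [-0.005, 0.114, 0.993, -0.002]
ft_force: [-4.1, -3.3, -2.8]
width: 17.7
```

```bash
python3 -c "
from h import *
goto(552,-31.5,140,1.345)
s=save('side','s13.png');cv2.imwrite('pics/s13z.png',cv2.resize(s[120:330,120:290,::-1],None,fx=2.8,fy=2.8,interpolation=cv2.INTER_CUBIC))"
```

```text
tcp [549.9 -32.6 140.3] shift [-1.8  1.6  0.2] rot [-0.005 -0.01  -0.003] t 15.1 w 17.7 F [-4.1 -3.3 -2.8]
```

View pics/s13z.png

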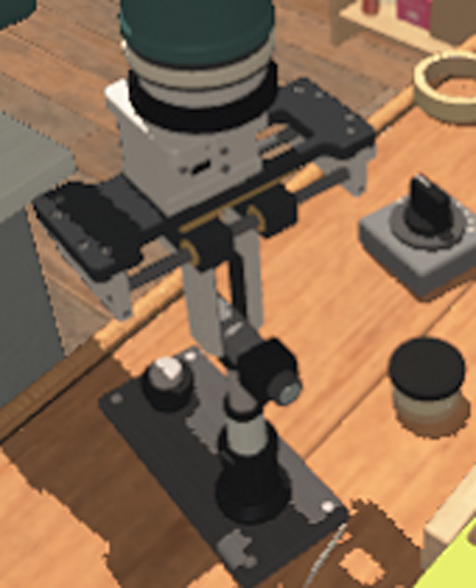

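Emit:
{"method": "drive_tool", "body": {
  "steps": [
    [[0,0,-1,0,0,0,5],[0,0,-2,0,0,0,5],[0,0,-2.5,0,0,0,5],[0,0,-2.5,0,0,0,5]]
  ]
}}

```text
clock: 15.65
tcp_pos: [549.8, -32.7, 142.7]
eef_rot: [-0.005, 0.114, 0.993, -0.002]
ft_force: [-3.3, -2.5, -2.9]
width: 17.8
```

Emit:
{"method": "drive_tool", "body": {
  "steps": [
    [[0,0,-1,0,0,0,5],[0,0,-2,0,0,0,5],[0,0,-3,0,0,0,5],[0,0,-3,0,0,0,5]]
  ]
}}

```text
clock: 16.15
tcp_pos: [549.8, -32.7, 145.6]
eef_rot: [-0.006, 0.114, 0.993, -0.002]
ft_force: [-3.1, -2.3, -4.3]
width: 17.5
```

Emit:
{"method": "drive_tool", "body": {
  "steps": [
    [[0,0,-1,0,0,0,5],[0,0,-2,0,0,0,5],[0,0,-3,0,0,0,5],[0,0,-3,0,0,0,5]]
  ]
}}

```text
clock: 16.65
tcp_pos: [549.7, -32.6, 145.8]
eef_rot: [-0.007, 0.114, 0.993, -0.002]
ft_force: [4.1, -3.4, -23.8]
width: 17.5
```

```bash
python3 -c "
from h import *
goto(552,-31.5,140,1.345)
s=save('side','s14.png');cv2.imwrite('pics/s14z.png',cv2.resize(s[120:330,120:290,::-1],None,fx=2.8,fy=2.8,interpolation=cv2.INTER_CUBIC))"
```

```text
tcp [549.7 -32.6 145.8] shift [-2.1  1.7  5.7] rot [-0.005 -0.013 -0.004] t 16.65 w 17.5 F [  4.1  -3.4 -23.8]
```

View pics/s14z.png

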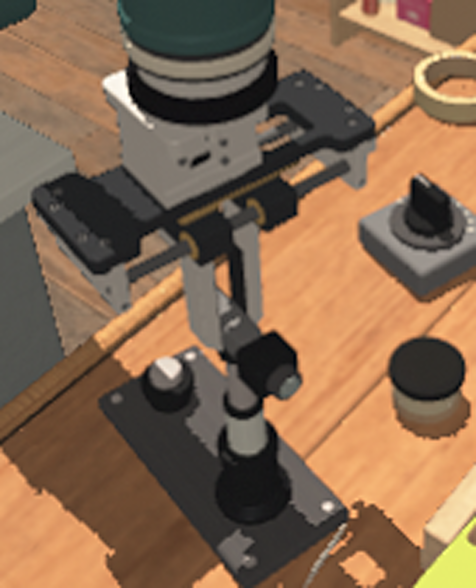

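Emit:
{"method": "drive_tool", "body": {
  "steps": [
    [[0,0,-0.5,0,0,0,5],[0,0,-0.5,0,0,0,5],[0,0,-0.5,0,0,0,5],[0,0,-0.5,0,0,0,5],[0,0,-0.5,0,0,0,5],[0,0,-0.5,0,0,0,5],[0,0,-0.5,0,0,0,5],[0,0,-0.5,0,0,0,5]]
  ]
}}

```text
clock: 17.7
tcp_pos: [549.6, -32.6, 145.8]
eef_rot: [-0.007, 0.114, 0.993, -0.002]
ft_force: [3.5, -3.1, -20.9]
width: 17.5
```

```bash
python3 -c "
from h import *
goto(552,-31.5,140,1.345)
s=save('top','t15.png')
goto(552,-31.5,140,1.345)"
```

```text
tcp [549.6 -32.6 145.8] shift [-2.1  1.7  5.7] rot [-0.005 -0.014 -0.004] t 17.7 w 17.5 F [  3.5  -3.1 -20.9]
tcp [549.7 -32.6 145.8] shift [-2.1  1.7  5.7] rot [-0.005 -0.013 -0.003] t 17.75 w 17.7 F [  3.4  -3.2 -21.4]
```

View pics/t15.png

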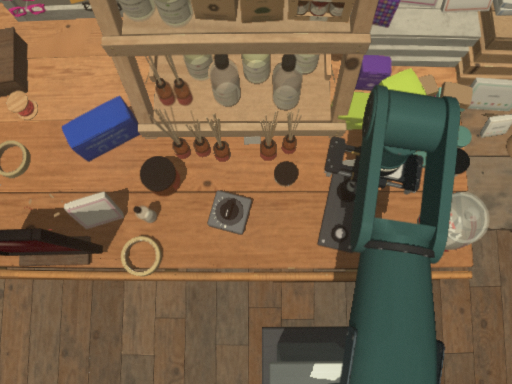

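```bash
python3 -c "
from h import *
print(workorder.finish_job())
goto(552,-31.5,140,1.345)"
```

```text
the job is handed in; nothing more can be done
None
the job is handed in; nothing more can be done
```

I reset the dial to zero, pressed the release and pulled the mast to its top stop. I then handed the job in at about 17.8 s, with the gripper still holding the mast. The hand-in gives no verdict, so the result below rests on my own last checks.

- **Dial:** I turned it about 1.1 rad counter-clockwise until it pushed back at the stop (0.34 N m). The picture taken after letting go shows the pointer on the broad zero tick.
- **Release button:** I pressed it right down, to about 16 N. The side view then showed the mast at its first stop.
- **Mast:** I gripped the head (17.5 mm measured across an 18 mm bar) and raised it about 65 mm, to where the pull jumped from 4 N to 24 N. Over the last second the height stayed at 145.8 mm, with about 21 N against the stop and a 40 N grip setting.
- **Goods near by:** in the last top picture the candle, bottle and tin are at their starting pixels.

**Finger length disagreed with the description:** the pictures put the fingertips about 26 mm behind the reported TCP, not 8 mm ahead of it. My first try at gripping the dial therefore closed on air just above it. I corrected for this from then on, and the grips and contacts that followed agreed with the correction.

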